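Clamp the reglued vial rack

TASK

The end panel of the little white vial rack has just been glued and still stands a few millimetres open: lay the one-hand bar clamp flat on the table round the rack, one jaw at each end, then pump its trigger until the pads have pressed the panel fully home. Stop pumping there and finish with the gripper still squeezing the trigger against the handle, pads firmly on both ends but not crushing the brittle rack; leave the rack about where it stands and the other things alone.

Things in the scene. Friction and masses are not known exactly. Their poses are not given: they have to be found in the camera images.
- clamp: black one-hand bar clamp, loose, 0.46 kg, lying flat on its side: housing (x -18 to 28, y -62 to -10, 34 high; all mm), handle and near jaw (y -26 to 0 with pad, to x 92). Origin: bar's centre line at the near pad's face, on the underside. x to the jaw tips (at the start within 0.25 rad of world x; handle towards the robot), y along the bar to the far jaw, z up. The ratchet lets the bar only close
- bar_grip (a point): place to grip the clamp from above for carrying, close to its centre of mass: on the bar at clamp x 0, y 25, z 18 mm. The grey bar runs from x -8 to 9, its teeth on the handle side reach to x -14 (23 mm in all); it is 10 mm thick (z 13 to 23), runs on both sides of the housing, is free between the jaws and moves with clamp here
- clamp_handle (a point): middle of the straight pistol handle's back face (away from the trigger), at clamp x -60, y -58, z 17 mm. The handle is 24 mm thick (y -58 to -34), runs from x -18 to -111 and is 28 mm high (z 3 to 31)
- trigger: the clamp's trigger, a lever 10 mm thick, 24 mm high (z 5 to 29), in front of the handle on the far-jaw side. Origin: its hinge, at clamp x 26, y -18. It reaches 130 mm from the hinge and at rest leans 0.27 rad away from the handle. Near clamp x -56 a hand spans 68 mm over handle and trigger at rest, about 38 mm fully squeezed
- trigger_front (a point): middle of the trigger's front face (turned away from the handle), 86 mm from the hinge, z 17 mm; at rest at clamp x -56, y 10
- trigger_squeeze (a joint): trigger angle, rad: 0 at rest (a spring returns it), 0.36 squeezed to the handle. It takes 1.5 N at trigger_front at first, 5 N at full squeeze with the jaws free. A stroke closes the bar by whole teeth of 6 mm, about 12 mm in all, after up to 6 mm of play; let go, it gives back up to 6 mm. On the rack the trigger stalls short of the handle, each pad pressing 1 to 2 times the force added on it
- bar: the clamp's sliding bar with the far jaw, black jaw 30 mm high reaching 92 mm from the bar's centre line; same axes as the clamp
- bar_travel (a joint): how far the bar has closed, in m: the opening between the two pads is 150 mm minus this
- far_jaw (a point): centre of the far pad's face at rest, 62 mm from the bar's centre line, z 18 mm
- near_jaw (a point): centre of the near pad's face at rest, 62 mm from the bar's centre line, z 18 mm
- far_pad: rubber pad of the far jaw, 34 mm wide, 26 mm high, 10 mm thick; it yields 1 mm for each 5 N
- near_pad: rubber pad of the near jaw, same size and softness
- rack: white plastic vial rack with eight holes, loose, 0.2 kg, 100 mm long (y) with the panel home, 50 mm wide (x), 48 mm high; origin at the centre of its underside, y towards the glued end panel. It stands with its y within 0.3 rad of world y. More than 40 N from a pad cracks it
- panel_gap (a joint): how far the glued end panel (6 mm thick, 50 x 48 mm, on dowels, at the rack's +y end) stands open, in m: 3 to 5 mm at the start, 0 when home. It moves under about 4 N
- adhesive: small white adhesive bottle, 30 mm in diameter, 80 mm high, behind the rack; bystander
- tape_roll: grey roll of tape lying flat, 68 mm in diameter, 25 mm high, behind the rack; bystander
- vial: amber vial, 24 mm in diameter, 42 mm high; bystander
- spray_can: aluminium spray can, 52 mm in diameter, 175 mm high; bystander
- sharps_tub: yellow tub with red lid, 112 mm in diameter, 130 mm high; bystander
- steel_bowl: steel bowl, 124 mm in diameter, 45 mm high; bystander
- swab_jar: glass jar, 72 mm in diameter, 85 mm high; bystander
Not all that is in view belongs to the job. Leave any brown or turquoise look-alike of the rack alone.

How it is judged (in metres and radians):
On the way, in this order (a step that is already met when the one before it is completed fails the run):
1. the clamp lies flat on the table round the rack, a jaw beyond each end, the bar alongside (height (world z) of clamp below 0.006 m and angle between each of clamp, rack's own z axis and vertical below 0.06 rad and x of rack in the frame of clamp between 0.04 and 0.084 m and y of rack in the frame of clamp above 0.045 m and y of far_jaw in the frame of rack above 0.045 m and angle between the y axis of rack and the y axis of clamp, either way round below 0.2 rad), for 0.2 s.
2. the trigger has drawn the pads onto both ends of the rack (contact force between each of far_pad, near_pad and rack above 3 N and contact force between the fingers and trigger above 1 N), for 0.1 s.
At the end, for the whole second after the job is handed in: Clamp and rack flat on the table, rack's middle 40 to 84 mm from the bar's centre line; end panel home within 1.5 mm; each pad presses the rack with 6 to 40 N; the gripper holds the trigger squeezed (over 3 N on it, over 0.01 rad) and does not touch the rack (value of joint panel_gap below 0.0015 m and contact force between far_pad and rack between 6 and 40 N and contact force between near_pad and rack between 6 and 40 N and contact force between the fingers and trigger above 3 N and value of joint trigger_squeeze above 0.01 rad and contact force between the arm and rack below 0.5 N and x of rack in the frame of clamp between 0.04 and 0.084 m and height (world z) of clamp below 0.008 m and angle between each of clamp, rack's own z axis and vertical below 0.08 rad and height (world z) of rack below 0.005 m and linear speed of rack below 0.02 m/s); the arm keeps its last pose, push and grip.
It fails at once if the rack is crushed: more than 40 N from a pad or 40 N from the gripper (contact force between any of far_pad, near_pad, the arm and rack above 40 N).
It fails at once if the rack is tipped or carried off (more than 70 mm from its start) (angle between rack's own z axis and vertical above 0.3 rad or distance of rack from where it was at the start of the episode above 0.07 m).
It fails at once if a bystander is shifted by more than 30 mm (distance of any of adhesive, tape_roll, vial, spray_can, sharps_tub, steel_bowl, swab_jar from where it was at the start of the episode above 0.03 m).
It also fails if it takes over 61 s, if anything falls off the work surface, if the arm or the gripper's body presses on something with over 40 N, if the wrist force passes 120 N, or if a joint passes its speed limit or range.

ROBOT

A 6-joint arm with a two-finger parallel gripper is mounted at the origin on the work surface. World frame = base frame: x ahead of the robot, y to its left, z up, the work surface at z = 0. Lengths are in mm, angles in rad, forces in N, time in s.
With the tool pointing down it reaches from about 300 to 875 mm from the base axis. Payload 4.2 kg.
Tool frame: the origin (TCP) lies midway between the tips of the shut fingers; the grasp point (between the pads) lies 19 mm behind it; z points along the fingers, y is the line along which they close (so a half turn about z gives the same grasp; the last joint's range is limited). The gripper opens to 85 mm and grips with 20 to 120 N. Pads are 22 mm wide; open, the fingers measure 114 mm over their backs; the gripper's body (76 mm by 85 mm) begins 54 mm behind the grasp point. The pads swing forward as they close: fully open they stand 13 mm farther back than shut.
Start: joints at [-0.02, 0.32, 1.565, -0, 1.257, -0.02], TCP at [575.014, 0, 231.338] pointing down, gripper open.
Joint ranges: [-3.11, 3.11], [-0.84, 2.01], [0.21, 2.61], [-1.34, 4.49], [0.05, 2.63], [-2.56, 2.56]. Speed limits (rad/s): [2.57, 2.57, 3.14, 3.14, 3.14, 3.14].

INTERFACE

Orientations are given as a 3x3 rotation matrix whose columns are the frame's x, y, z axes.
In Python, from plant import * gives the robot as it stands. Calls block until the motion is done:
- movep(position, orientation): joint-space move of the TCP to a pose.
- move_straight(position, velocity=150, attitude=None, stop_force=None): straight line of the TCP; attitude=None keeps the orientation; velocity is the mean speed in mm/s. With stop_force (N) it stops when the force on the tool has changed by that much, and returns True; else False.
- set_joints(angles): joint-space move.
- gripper_to(opening): finger opening in mm; the grip force is fixed at half the most; returns when the fingers have stopped.
- dwell(seconds).
- inverse_kinematics(position, orientation): joint angles nearest the present ones, or None.
- get_state(): the state.
- get_image(name): name is "scene" or "side" or "wrist"; returns a dict with "color" (480x640x3 uint8, red, green, blue), "fx", "fy", "cx", "cy" (pixels), "dist" ([k1, k2, p1, p2, k3] as OpenCV has them; the pictures are not rectified), "rvec" (rotation vector, rad) and "tvec" (3), from world to camera coordinates, as OpenCV has them; the wrist camera has in their place "mount" (4x4, takes a point from camera to tool coordinates, whose origin is the TCP and whose axes are the flange's). Camera axes: x right, y down, z forward; pixel columns grow to the right and rows downward; lengths in mm; the calibration is good to about 2 mm. A picture is of the moment at which its call begins: read the wrist's pose just before it. There is no depth.
A pose or a line that the arm cannot do raises IKError and nothing moves.
- close_job(): hands the job in; it is judged then, once.
The state is a dict: "clock": time; "q": joint angles; "joint_velocities": joint speeds; "joint_efforts": joint torques, N m; "ee_pos": TCP position; "orientation": TCP orientation; "ft_force": force on the tool from outside, world axes, zero at the start; "moment": the same for the moment, N m; "finger_gap": finger opening in mm; "gripper_force": force on a finger pad.
Only numpy, scipy, OpenCV 4.12 (cv2) and the standard library are available. Lean on these libraries where they do the work, as an engineer would, in place of code of your own. Each camera call takes 0.05 s, during which the arm holds its last target. There are 200 camera calls.

## Working session

There is one attempt and no reset: what is moved stays moved. The work goes in short steps, each a Python script; the robot and the scene stay as the last script left them, time stands still between calls to the robot, and variables do not carry over. Pictures are saved under pics/ and viewed, at most 10 in all, crops included, and the job is handed in when it is done.

```bash
ls; mkdir -p pics; python3 - <<'E'
from plant import *
import cv2,numpy as np,pickle
s=get_state();print(s['clock'],s['ee_pos'],s['orientation'],s['finger_gap'])
d={n:get_image(n) for n in('scene','side','wrist')}
pickle.dump((s,d),open('im0.pkl','wb'))
for n in d:
    print(n,{k:v for k,v in d[n].items() if k!='color'})
    cv2.imwrite(f'pics/{n}0.png',d[n]['color'][...,::-1])
E
```

```text
pics
0.0 [5.74528145e+02 1.21519782e-02 2.30474054e+02] [[-6.94911569e-05  9.99998419e-01 -1.77702528e-03]
 [ 9.99999998e-01  6.95058810e-05  8.22404047e-06]
 [ 8.34754118e-06 -1.77702471e-03 -9.99998421e-01]] 85.63928732751248
scene {'fx': 457.84258805150273, 'fy': 457.84258805150273, 'cx': 323.30595667077074, 'cy': 237.4333590632855, 'dist': array([-0.03511204,  0.        ,  0.        ,  0.        ,  0.        ]), 'rvec': array([ 2.09426877,  0.79201056, -0.41116942]), 'tvec': array([-455.58367507, -193.97349263, 1304.90798616])}
side {'fx': 449.25527719541236, 'fy': 449.25527719541236, 'cx': 326.58647952502605, 'cy': 239.2554827859672, 'dist': array([-0.03330892,  0.        ,  0.        ,  0.        ,  0.        ]), 'rvec': array([ 0.37852584, -2.64193034,  1.35943183]), 'tvec': array([553.79922164, 152.1765786 , 825.0914472 ])}
wrist {'fx': 340.09986139174174, 'fy': 340.09986139174174, 'cx': 318.84020435027725, 'cy': 236.57640811792822, 'dist': array([-0.04533078,  0.        ,  0.        ,  0.        ,  0.        ]), 'mount': array([[-2.41225390e-04, -9.50183457e-01, -3.11691096e-01,
         7.96676302e+01],
       [ 9.99999035e-01, -6.55604528e-04,  1.22467220e-03,
        -8.86053875e-02],
       [-1.36800936e-03, -3.11690499e-01,  9.50182699e-01,
        -1.43423205e+02],
       [ 0.00000000e+00,  0.00000000e+00,  0.00000000e+00,
         1.00000000e+00]])}
```

View pics/scene0.png

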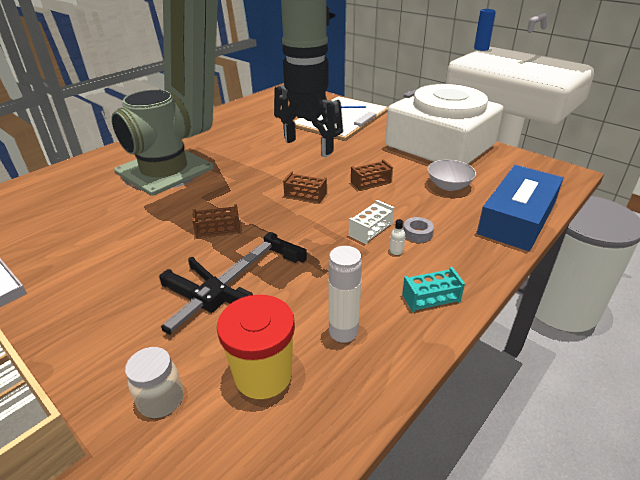

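View pics/side0.png

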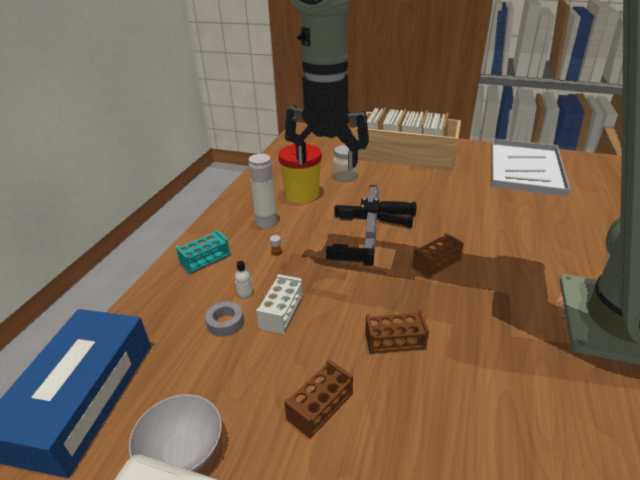

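The scene view shows the clamp lying with its housing at about (212,292), handle at (180,287), far jaw at (285,247) and bar end at (168,328). The white rack is at (371,221), the adhesive at (397,240) and the tape at (418,229). The side view shows the rack at (281,303), the clamp housing at (372,212) and the far jaw at (352,254).

```bash
cat > h.py <<'E'
import cv2,numpy as np,pickle
from scipy.spatial.transform import Rotation as Rn
def cam(im,s=None):
    K=np.array([[im['fx'],0,im['cx']],[0,im['fy'],im['cy']],[0,0,1.]])
    if 'mount' in im:
        T=np.eye(4);T[:3,:3]=s['orientation'];T[:3,3]=s['ee_pos'];T=T@im['mount'];R=T[:3,:3];c=T[:3,3]
    else:
        R=cv2.Rodrigues(im['rvec'])[0].T;c=-R@im['tvec']
    return K,im['dist'],R,c
def cast(im,px,z,s=None):
    K,d,R,c=cam(im,s);p=np.atleast_2d(np.array(px,float))
    u=cv2.undistortPoints(p[:,None],K,d)[:,0];v=np.c_[u,np.ones(len(u))]@R.T
    z=np.broadcast_to(z,len(p));t=(z-c[2])/v[:,2]
    return c+v*t[:,None]
def proj(im,P,s=None):
    K,d,R,c=cam(im,s);return cv2.projectPoints(np.atleast_2d(np.array(P,float)),cv2.Rodrigues(R.T)[0],-R.T@c,K,d)[0][:,0]
def down(yaw): # tool y (closing line) at angle yaw in the world, z down
    y=np.array([np.cos(yaw),np.sin(yaw),0]);z=np.array([0,0,-1.]);return np.c_[np.cross(y,z),y,z]
E
python3 - <<'E'
from h import *
s,d=pickle.load(open('im0.pkl','rb'))
np.set_printoptions(precision=0,suppress=True)
q=lambda n,l:[print(n,k,cast(d[n],p,z,s)[0]) for k,p,z in l]
q('scene',[('housing',(212,290),34),('barend',(168,328),18),('farjawbar',(268,240),25),('handle_end',(164,278),17),('jawtipfar',(303,255),15),('rack',(371,212),48),('adh',(397,250),0),('tape',(418,232),12),('can',(344,335),0),('tub',(260,380),0),('jar',(157,405),0),('bowl',(451,190),0),('brown1',(216,230),0),('b2',(305,195),0),('b3',(372,182),0),('tq',(433,300),0)])
q('side',[('housing',(373,208),34),('barend',(373,188),18),('farjawbar',(370,255),25),('handle_end',(413,209),17),('rack',(281,295),48),('vial',(276,252),0),('adh',(244,292),0),('can',(265,222),0),('tub',(300,198),0),('tape',(225,322),12),('brown1',(438,268),0)])
E
```

```text
scene housing [ 545. -237.   34.]
scene barend [ 549. -339.   18.]
scene farjawbar [500. -55.  25.]
scene handle_end [ 428. -270.   17.]
scene jawtipfar [583. -34.  15.]
scene rack [621. 150.  48.]
scene adh [713. 126.   0.]
scene tape [719. 198.  12.]
scene can [ 780. -136.    0.]
scene tub [ 739. -297.    0.]
scene jar [ 655. -433.    0.]
scene bowl [675. 432.   0.]
scene brown1 [353. -87.   0.]
scene b2 [402. 162.   0.]
scene b3 [493. 330.   0.]
scene tq [852.  43.   0.]
side housing [ 524. -214.   34.]
side barend [ 550. -341.   18.]
side farjawbar [493. -39.  25.]
side handle_end [ 431. -263.   17.]
side rack [619. 154.  48.]
side vial [705. -24.   0.]
side adh [717. 118.   0.]
side can [ 778. -133.    0.]
side tub [ 734. -267.    0.]
side tape [709. 215.  12.]
side brown1 [349. -65.   0.]
```

View pics/wrist0.png

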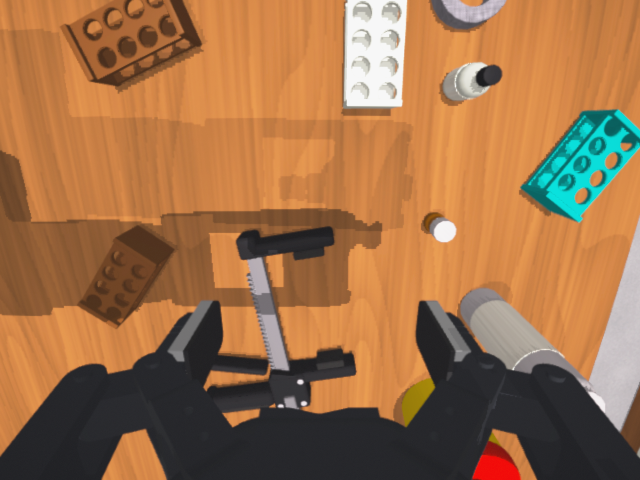

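```bash
python3 - <<'E'
from plant import *
from h import *
movep([575,40,300],down(0))
s=get_state();im=get_image('wrist');pickle.dump((s,im),open('im1.pkl','wb'))
c=im['color'][...,::-1].copy();cv2.imwrite('pics/w1.png',c);print(s['clock'],s['ee_pos'],s['q'])
hsv=cv2.cvtColor(c,cv2.COLOR_BGR2HSV)
np.set_printoptions(precision=1,suppress=True)
w=cv2.inRange(hsv,(0,0,150),(180,60,255))
for k in cv2.findContours(w,cv2.RETR_EXTERNAL,2)[0]:
    if cv2.contourArea(k)>250: print('white',cv2.contourArea(k),cv2.boundingRect(k),cv2.boxPoints(cv2.minAreaRect(k)).tolist())
g=cv2.inRange(hsv,(0,0,70),(180,60,200));b=cv2.inRange(hsv,(0,0,0),(180,255,45))
cv2.imwrite('pics/mask.png',np.hstack([g,b])[::2,::2])
E
```

```text
0.5667 [575.20243713  40.4827481  300.87535348] [ 5.04500816e-02  2.87305505e-01  1.43700476e+00 -2.39963658e-04
  1.41548681e+00  4.94640186e-02]
white 389.0 (625, 400, 15, 56) [[624.9999389648438, 400.0], [638.9999389648438, 400.0], [638.9999389648438, 455.0], [624.9999389648438, 455.0]]
white 1135.0 (448, 301, 64, 47) [[447.28271484375, 309.1930847167969], [465.22064208984375, 293.2482604980469], [512.1171875, 346.0068664550781], [494.17926025390625, 361.9516906738281]]
white 724.0 (262, 294, 30, 66) [[261.7059020996094, 295.82354736328125], [275.5882263183594, 292.35296630859375], [292.1764831542969, 358.7059326171875], [278.2941589355469, 362.176513671875]]
white 532.0 (421, 112, 32, 28) [[421.0, 139.0], [421.0, 112.0], [452.0, 112.0], [452.0, 139.0]]
white 4182.0 (338, 56, 50, 92) [[336.79168701171875, 146.9155731201172], [339.21453857421875, 54.847755432128906], [387.2864990234375, 56.11280822753906], [384.8636474609375, 148.18063354492188]]
white 282.0 (341, 46, 48, 8) [[341.0, 46.0], [388.0, 46.0], [388.0, 53.0], [341.0, 53.0]]
white 2920.0 (413, 14, 60, 66) [[399.0000305175781, 48.0], [444.0000305175781, 3.000001907348633], [486.0000305175781, 45.0], [441.0000305175781, 90.0]]
white 16538.0 (552, 0, 88, 416) [[542.8607177734375, 399.9505310058594], [636.82373046875, -0.5106410980224609], [712.3897705078125, 17.219940185546875], [618.4267578125, 417.6811218261719]]
```

View pics/w1.png

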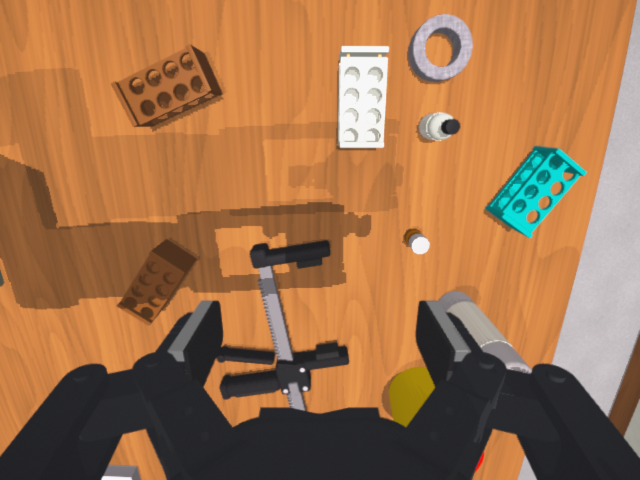

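The wrist view shows the rack top at columns 338–388, rows 46–148, with the open panel strip at rows 46–53 (the +y end). The clamp bar runs from (266,270) to (287,362), the far pad is at about (310,264) and the near pad at about (328,347).

```bash
python3 - <<'E'
from h import *
np.set_printoptions(precision=1,suppress=True)
s,im=pickle.load(open('im1.pkl','rb'));c=im['color'][...,::-1].copy()
hsv=cv2.cvtColor(c,cv2.COLOR_BGR2HSV)
g=cv2.inRange(hsv,(0,0,85),(180,70,230));b=cv2.inRange(hsv,(0,0,0),(180,255,60))
R=[]
for r in range(276,340,3):
    cs=np.flatnonzero(g[r,250:300])+250
    if len(cs): R.append((cs.min(),cs.max()+1,r))
R=np.array(R);E=cast(im,R[:,[1,2]],23,s);L=cast(im,R[:,[0,2]],23,s)
print(R[::4])
p=np.polyfit(E[:,1],E[:,0],1);yaw=np.arctan(-p[0]);print('bar slope->yaw',yaw,'resid',np.std(E[:,0]-np.polyval(p,E[:,1])),'width',np.mean(E[:,0]-L[:,0]))
cx=np.array([np.cos(yaw),np.sin(yaw)]);cy=np.array([-cx[1],cx[0]])
x0=np.mean(E[:,:2]@cx)-9
far=[(q,np.flatnonzero(b[240:300,q]).max()+240) for q in range(300,321,3)]
near=[(q,np.flatnonzero(b[320:375,q]).min()+320) for q in range(318,338,3)]
f=cast(im,far,31,s)[:,:2]@cy;n=cast(im,near,5,s)[:,:2]@cy
print('far',far,f,'near',near,n)
y0=(np.median(n)+np.median(f)-150)/2
o=x0*cx+y0*cy;print('origin',o,'open',np.median(f)-np.median(n))
T=cast(im,[(341,46),(388,46),(338,148),(385,148)],48,s);print('rack corners',T)
print('len z48',T[0]-T[2],T[1]-T[3])
E
```

```text
[[260 274 276]
 [260 277 288]
 [263 280 300]
 [266 283 312]
 [269 285 324]
 [272 288 336]]
bar slope->yaw 0.17030236694245796 resid 0.39283011646474425 width 23.066301251977844
far [(300, np.int64(267)), (303, np.int64(266)), (306, np.int64(266)), (309, np.int64(265)), (312, np.int64(265)), (315, np.int64(264)), (318, np.int64(264))] [-150.3 -149.5 -150.2 -149.5 -150.2 -149.4 -150.1] near [(318, np.int64(345)), (321, np.int64(345)), (324, np.int64(344)), (327, np.int64(344)), (330, np.int64(344)), (333, np.int64(343)), (336, np.int64(343))] [-292.8 -293.6 -292.6 -293.3 -294.1 -293.1 -293.9]
origin [ 529.8 -210. ] open 143.24037778158092
rack corners [[599.2 200.6  48. ]
 [648.7 201.   48. ]
 [597.8  95.8  48. ]
 [651.2  96.   48. ]]
len z48 [  1.5 104.8   0. ] [ -2.5 105.    0. ]
```

```bash
python3 - <<'E'
from plant import *
from h import *
np.set_printoptions(precision=2,suppress=True)
o=np.array([530,-210.]);yaw=.17;R=np.array([[np.cos(yaw),-np.sin(yaw)],[np.sin(yaw),np.cos(yaw)]])
g=o+R@[-2.5,25]
movep([*g,90],down(yaw))
print(move_straight([*g,4],100,stop_force=15))
gripper_to(15)
s=get_state();print(s['clock'],s['ee_pos'],s['finger_gap'],s['ft_force'])
move_straight([*g,30],80)
s=get_state();print(s['clock'],s['ft_force'],s['moment'],s['finger_gap'])
move_straight([*g,95],150)
t=np.array([624,146.])-[64,64]+[-2.5,25]
movep([*t,95],down(-.01))
s=get_state();im=get_image('wrist');pickle.dump((s,im),open('im2.pkl','wb'));cv2.imwrite('pics/w2.png',im['color'][...,::-1])
print(s['clock'],s['ee_pos'],s['ft_force'],s['moment'],s['finger_gap'])
E
```

```text
False
3.4417 [ 523.47 -185.94    4.48] 20.18183542291807 [-0.96 -0.51  4.8 ]
3.9167 [-0.17  0.41 -4.14] [-0.01  0.02 -0.04] 20.30368661287077
5.6333 [557.27 106.07  94.43] [-0.73 -0.44 -4.64] [-0.06 -0.04  0.03] 20.48202738698861
```

View pics/w2.png

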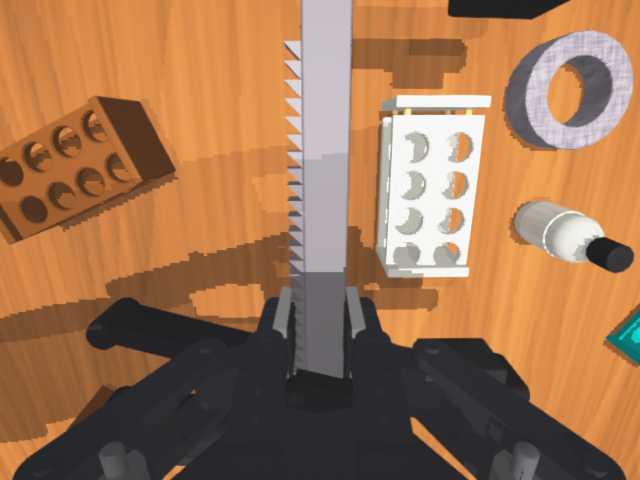

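The view shows the held bar vertical at columns 302–352, with the far jaw at top right (450–570, 0–18). The rack has its panel edge at (397..490, 97) and its near end at (386..469, 270).

```bash
python3 - <<'E'
from h import *
np.set_printoptions(precision=1,suppress=True)
s,im=pickle.load(open('im2.pkl','rb'))
print('rack',cast(im,[(397,97),(490,97),(388,268),(469,268)],48,s))
dz=s['ee_pos'][2]-4.5
print('bar right/left edges',cast(im,[(352,60),(346,280),(302,60),(302,280)],23+dz,s),'jaw near edge',cast(im,[(450,16),(530,18)],30+dz,s))
E
```

```text
rack [[599.2 199.7  48. ]
 [648.5 199.9  48. ]
 [599.4 102.9  48. ]
 [649.2 102.2  48. ]]
bar right/left edges [[569.5 206.7 112.9]
 [568.5 126.2 112.9]
 [552.8 206.9 112.9]
 [550.8 126.4 112.9]] jaw near edge [[598.9 218.1 119.9]
 [624.3 218.  119.9]]
```

```bash
python3 - <<'E'
from plant import *
from h import *
np.set_printoptions(precision=2,suppress=True)
p=get_state()['ee_pos']
move_straight([p[0],p[1],12],100)
print(move_straight([p[0],p[1],3],30,stop_force=6))
s=get_state();print(s['clock'],s['ee_pos'],s['ft_force'])
gripper_to(36)
move_straight([p[0],p[1],80],150)
movep([500,40,200],down(np.pi/2-.01))
s=get_state();im=get_image('wrist');sc=get_image('scene');pickle.dump((s,im,sc),open('im3.pkl','wb'));cv2.imwrite('pics/w3.png',im['color'][...,::-1])
print(s['clock'],s['ee_pos'],s['q'])
E
```

```text
True
6.9917 [558.22 105.88   4.47] [1.34 0.59 4.08]
9.45 [499.8   40.06 199.28] [ 0.06  0.23  1.78  0.    1.14 -1.5 ]
```

View pics/w3.png

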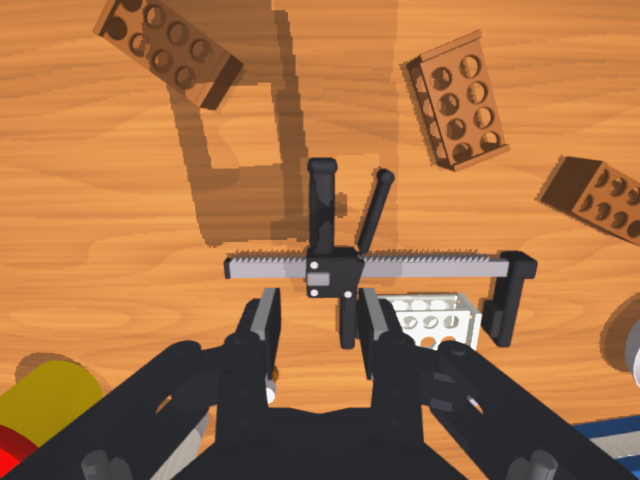

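The clamp lies flat round the rack. The handle is at columns 309–336, rows 160–250, the trigger runs from (362,250) to (385,172), and both jaws stand beyond the rack ends.

```bash
python3 - <<'E'
from h import *
np.set_printoptions(precision=1,suppress=True)
s,im,sc=pickle.load(open('im3.pkl','rb'));g=im['color'].max(2)
for r in (175,185,195,205,215,225,235):
    k=np.flatnonzero(g[r,295:400]<55)+295
    print(r,k[0],k[-1],cast(im,[(k[0],r)],31,s)[0],cast(im,[(k[-1]+1,r)],29,s)[0])
print('handle end, bar bottom edge, jaw face',cast(im,[(322,160)],31,s),cast(im,[(240,276),(480,276)],23,s),cast(im,[(490,335),(355,320)],31,s))
E
```

```text
175 311 382 [463.  33.  31.] [463.9  99.1  29. ]
185 310 389 [472.2  31.9  31. ] [473.2 106.1  29. ]
195 310 385 [481.5  31.7  31. ] [482.6 102.8  29. ]
205 310 375 [491.   31.5  31. ] [492.1  93.8  29. ]
215 310 372 [500.7  31.4  31. ] [501.8  91.3  29. ]
225 310 375 [510.5  31.2  31. ] [511.8  94.6  29. ]
235 310 371 [520.5  31.   31. ] [521.8  91.1  29. ]
handle end, bar bottom edge, jaw face [[449.7  43.1  31. ]] [[566.8 -42.4  23. ]
 [569.9 206.8  23. ]] [[636.8 224.2  31. ]
 [615.2  76.6  31. ]]
```

```bash
cat > st.py <<'E'
from plant import *
from h import *
X=504.;YAW=np.pi/2-.0125
def fy(hb,o): return hb+o/2
def go(y,z=2,v=80): return move_straight([X,y,z],v)
def stroke(hb,steps,fmax):
    """close through the openings, the handle-side finger staying on the handle; stop at fmax"""
    log=[]
    for o in steps:
        gripper_to(o);go(fy(hb,o),v=60)
        s=get_state();log.append((o,round(s['finger_gap'],1),round(s['gripper_force'],1),round(s['ft_force'][1],1)))
        if s['gripper_force']>fmax: break
    print(round(s['clock'],2),log);return s
def release(hb,o=74):
    gripper_to(o);go(fy(hb,o)-3,v=100)
E
python3 - <<'E'
from st import *
hb=31.4
movep([X,fy(hb,68),80],down(YAW));gripper_to(82)
s=get_state();print(s['clock'],s['gripper_force'],s['ft_force'],s['finger_gap'])
print(move_straight([X,fy(hb,68),2],100,stop_force=15))
s=get_state();print(s['clock'],s['ee_pos'],s['ft_force'],s['finger_gap'])
s=stroke(hb,(68,60,52,45,40),25)
im=get_image('wrist');pickle.dump((s,im),open('im4.pkl','wb'));cv2.imwrite('pics/w4.png',im['color'][...,::-1])
release(hb);s=get_state();print(s['clock'],s['gripper_force'],s['finger_gap'])
E
```

```text
10.625 0.0 [-0.01168205 -0.07712655 -0.37371829] 81.78780723575144
False
11.5583 [504.47425613  65.44431793   2.36497667] [ 1.07275636  0.26892217 -0.04023033] 81.87027946275946
14.07 [(68, 68.3, 2.0, np.float64(-1.8)), (60, 60.2, 3.3, np.float64(-1.6)), (52, 52.3, 3.2, np.float64(-2.0)), (45, 45.0, 5.0, np.float64(1.1)), (40, 39.8, 3.8, np.float64(1.3))]
14.8333 0.0 74.00893596813872
```

View pics/w4.png

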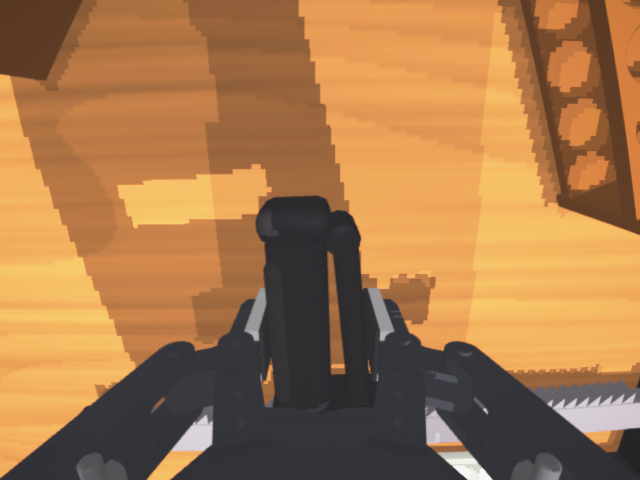

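The view shows handle and trigger closed together between the fingers, (260–385, 200–400). The stroke works, so I carry on pumping.

```bash
python3 - <<'E'
from st import *
hb=31.4
for i in range(2):
    s=stroke(hb,(62,54,47,43,40),9)
    if s['gripper_force']>9: break
    release(hb)
im=get_image('scene');sd=get_image('side');pickle.dump((s,im,sd),open('im5.pkl','wb'))
print(get_state()['clock'])
a=im['color'][170:350,140:460,::-1];b=sd['color'][190:370,200:460,::-1]
cv2.imwrite('pics/s5.png',np.hstack([cv2.resize(a,None,fx=1.4,fy=1.4),cv2.resize(b,None,fx=1.3,fy=1.4)]))
E
```

```text
17.28 [(62, 62.1, 3.2, np.float64(-0.2)), (54, 54.2, 4.2, np.float64(-1.2)), (47, 47.0, 4.8, np.float64(2.2)), (43, 42.9, 5.5, np.float64(1.4)), (40, 40.0, 4.6, np.float64(1.8))]
20.45 [(62, 61.7, 2.9, np.float64(-0.5)), (54, 54.2, 4.8, np.float64(-1.1)), (47, 47.0, 5.3, np.float64(1.3)), (43, 42.9, 7.2, np.float64(2.8)), (40, 39.8, 6.0, np.float64(2.4))]
21.2667
```

View pics/s5.png

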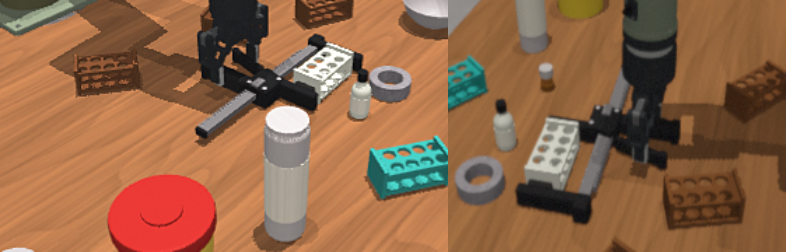

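The far jaw now stands right at the rack's panel end, and the rack hasn't moved. The next stroke goes in finer steps.

```bash
python3 - <<'E'
from st import *
s=stroke(31.4,(62,57,53,50,48,46,44,42,40.5),11)
print(s['clock'],s['ft_force'],s['ee_pos'])
E
```

```text
24.13 [(62, 61.9, 4.8, np.float64(0.0)), (57, 57.4, 6.2, np.float64(-0.8)), (53, 53.4, 7.3, np.float64(0.3)), (50, 50.3, 9.2, np.float64(1.1)), (48, 48.4, 10.5, np.float64(3.8)), (46, 46.4, 11.8, np.float64(3.4))]
24.1333 [-4.20812599  3.35612106 14.43848513] [504.35935432  55.09008098   3.32030149]
```

```bash
python3 - <<'E'
from st import *
s=stroke(31.4,(45,44),14.5)
print(s['clock'],s['ft_force'],s['ee_pos'])
im=get_image('scene');sd=get_image('side')
a=im['color'][190:260,330:430,::-1];b=sd['color'][260:350,240:340,::-1]
cv2.imwrite('pics/s6.png',np.hstack([cv2.resize(a,(400,360),interpolation=2),cv2.resize(b,(400,360),interpolation=2)]))
E
```

```text
25.07 [(45, 45.3, 12.7, np.float64(3.3)), (44, 44.6, 13.4, np.float64(4.3))]
25.0667 [-3.92663642  4.31906862 16.62802392] [504.35959622  54.11006085   3.58062759]
```

View pics/s6.png

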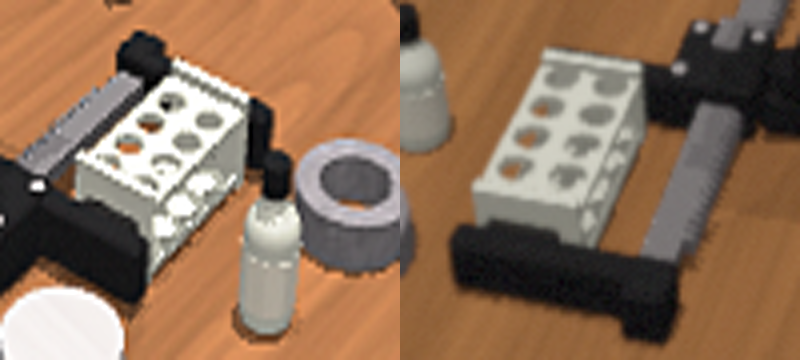

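Both pads sit against the ends, and no gap shows at the panel (left crop near (215,80), right crop near (535,205)). I'll squeeze slightly more for margin, settle, then hand in.

```bash
python3 - <<'E'
from st import *
s=stroke(31.4,(43,),16)
dwell(0.8);s=get_state();print(s['clock'],s['gripper_force'],s['finger_gap'],s['ft_force'])
if 10<s['gripper_force']<18: print(close_job())
E
```

```text
25.63 [(43, 43.2, 14.2, np.float64(4.4))]
26.4333 14.181786604458466 43.14655417542551 [-5.45747132  3.77472586 17.20894332]
the job is handed in; nothing more can be done
None
```

I handed the job in at about 27 s. The clamp lies flat round the rack with both pads on its ends. In the last close-up, one small squeeze before the end, no gap showed at the panel. The gripper is still squeezing the trigger with about 14 N. I estimate 9–20 N at each pad from that squeeze, and the hand-in call did not return a verdict.

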